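Uncover the adhesive pot and slide it under the filler

TASK

The adhesive pot has to be refilled: lift its loose lid off by the knob and lay it gently, flat and knob up, in the empty dish. Then slide the open pot along the bench, without lifting or tipping it, into the filler's lane and under the low bridge until it is fully home against the end stop. Leave everything else on the bench where it stands.

Things in the scene. Friction and masses are not known exactly. Their poses are not given: they have to be found in the camera images.
- pot: open-topped round aluminium pot, outside diameter 90, inside diameter 82 (wall 4), 70 high, inner floor 5 above the bench. 0.4 to 0.75 kg, empty. Origin: centre of its underside, z up; it stands on the bench. At the start it wears the lid
- lid: loose round aluminium lid: disc of diameter 98, 4 thick, below it a plug of diameter 76, 8 deep, that sits loosely in the pot's mouth, and on top a black knob. Origin: centre of the plug's underside, z up through the knob: disc from 8 to 12 above it, thin stem (diameter 16) to 22, knob of diameter 24 from 22 to 42. On the pot the origin is 62 above the bench
- knob (a point): centre of the lid's knob (diameter 24, 20 high), on the axis, 34 above the lid's origin
- empty_dish: the empty one of two alike shallow round steel dishes, fixed to the bench: outside diameter 138, inside diameter 130, rim 12 high, inner floor 4 above the bench. Origin: centre of its underside
- full_dish: the other dish, of the same size, with small steel and brass pieces in it (up to 30 high); fixed
- filler: teal benchtop filling station, fixed, with a lane for the pot between two steel guides; the lane's floor is the bench. Origin: on the bench, where the pot's centre is when the pot is fully home. Its own +y axis points along the lane, inwards; x across it. End stop face at y = +45.5. The guides are 14 high, 98 apart from y = -70 to +42
- mouth (a point): centre of the lane's mouth, on the bench, at y = -110 in the filler's frame. The guides flare apart from y = -70 to here, to about 128 between them (outer ends at x = +-74)
- bridge (a point): middle of the lower front edge of the filler's bridge, at y = +5, 88 above the bench. The bridge spans y = +5 to +105, x = +-85, and its top is 110 high; a spout under it, at y = 22, reaches down to 83; on it an aluminium tank of diameter 96 at y = 85 reaches up to 240. The pot fits beneath without its lid, not with it
- weight: dark steel knobbed weight, diameter 44, 56 high, 0.9 kg, standing loose before the mouth of the lane; leave it. Origin: centre of its underside
- tin: small round closed tin, diameter 51, 44 high, standing close to the pot; leave it. Origin: centre of its underside
- tape: roll of tape lying flat, outside diameter 90, 48 high, at the far side of the bench; leave it. Origin: centre of its underside
- jar: amber glass jar, diameter 64, 65 high, at the far side; leave it. Origin: centre of its underside
- die: small plywood cutting die with steel rules, 70 x 50 x 30, at the far side; leave it. Origin: centre of its underside
- brush: brush lying beyond the two dishes, at the right of the bench, 20 high, 190 long; leave it. Origin: about the middle of its length, on the underside

How it is judged:
By the outcome, as a careful person would: the job done as asked, in the order asked, and still so for the second after the job is handed in, with the robot touching nothing.
It also fails if it takes over 67 s, if anything falls off the work surface, if the arm or the gripper's body presses on something with over 40 N, if the wrist force passes 120 N, or if a joint passes its speed limit or range.

ROBOT

A 6-joint arm with a two-finger parallel gripper is mounted at the origin on the work surface. World frame = base frame: x ahead of the robot, y to its left, z up, the work surface at z = 0. Lengths are in mm, angles in rad, forces in N, time in s.
With the tool pointing down it reaches from about 375 to 975 mm from the base axis. Payload 3.8 kg.
Tool frame: the origin (TCP) lies midway between the tips of the shut fingers; the grasp point (between the pads) lies 19 mm behind it; z points along the fingers, y is the line along which they close (so a half turn about z gives the same grasp; the last joint's range is limited). The gripper opens to 88 mm and grips with 3 to 60 N. Pads are 18 mm wide; open, the fingers measure 123 mm over their backs; the gripper's body (75 mm by 187 mm) begins 45 mm behind the grasp point.
Start: joints at [1.122, 0.264, 1.604, -0, 1.274, -0.037], TCP at [270.172, 618.567, 238.706] pointing down, gripper open.
Joint ranges: [-2.63, 2.63], [-0.94, 2.18], [0.31, 2.57], [-1.31, 4.45], [0, 2.66], [-2.55, 2.55]. Speed limits (rad/s): [2.57, 2.57, 3.14, 3.14, 3.14, 3.14].

INTERFACE

Orientations are given as [roll, pitch, yaw] about the fixed x, y, z axes, in that order (R = Rz(yaw) Ry(pitch) Rx(roll)).
In Python, from cell import ctrl gives the robot as it stands. The module is installed in compiled form; this text tells all that it offers.
- The arm moves only by the shell command python3 -m creep 'ROWS' [FORCE]. ROWS is text: rows parted by semicolons, each of 7 numbers parted by spaces: the opening, from 0 (shut) to 1 (fully open), then the shift along the tool's x, y, z in mm, then the turn, a rotation vector about the tool's x, y, z in degrees. In form: claw x y z rx ry rz; .... A call has 1 to 10 rows; each row is the pose to reach, as a shift and turn from the pose commanded when the call began, along the tool's axes at that moment; what a row does not reach only later rows make up. A row lasts 1/8 s, in which the tool goes at most 62.5 mm and 10.7 degrees, less where a joint would pass 70% of its speed; a pose out of reach is approached as far as the arm can. A call with a gripper value outside its range is refused whole. The fingers move at their own pace and stop on an object; FORCE is the grip in N (left out, the last holds). Time passes only in rows, so rows that repeat a pose let the fingers close. It gives the time, the measured TCP pose, the force, the opening and the grip force at its end, in the units of the state.
- ctrl.read_state(): the state, without advancing time (a new reading comes with each control period).
- ctrl.get_image(name): name is "scene" or "top" or "wrist"; returns the picture (384x512x3 uint8, blue, green, red); there is no depth.
- ctrl.calibration(name): a dict with "camera_matrix" (3x3 intrinsics, pixels), "world_to_cam" (4x4, takes a point from world to camera coordinates); the wrist camera has in their place "hand_eye" (4x4, takes a point from camera to tool coordinates, whose origin is the TCP and whose axes are the flange's). Camera axes: x right, y down, z forward; pixel columns grow to the right and rows downward; lengths in mm; the calibration is good to about 2 mm. A picture is of the moment at which its call begins: read the wrist's pose just before it. calibration takes no time and is no camera call.
- ctrl.hand_in(): hands the job in; it is judged then, once.
Trained networks look in the newest picture that a camera, given by its name, has taken for a name from the list of things; names that differ only in an ending like _2 or _b are one class to them, and where a whole thing is asked for, a point or a joint stands for the part that bears it (a point fixed in the world has none). Each returns a list of dicts, best first, with "p" (0 to 1); they miss things now and then, are a little off and sometimes report something else, mostly with a low value. They report only what shows in the picture. A call takes as long as a camera call.
- ctrl.regions_of(camera, target): "mask" (384x512 bool, what is visible of it) and "point" ([column, row] in pixels, amid what is visible of it).
The state is a dict: "time_s": time; "joint_pos": joint angles; "joint_vel": joint speeds; "tau": joint torques, N m; "eef_pos": TCP position; "tcp_rot": TCP orientation; "force": force on the tool from outside, world axes, zero at the start; "ft_torque": the same for the moment, N m; "finger_gap": finger opening in mm; "gripper_force": force on a finger pad.
Only numpy, scipy, OpenCV 4.12 (cv2) and the standard library are available. Lean on these libraries where they do the work, as an engineer would, in place of code of your own. Each camera call takes 0.05 s, during which the arm holds its last target. There are 200 camera calls.

## Working session

There is one attempt and no reset: what is moved stays moved. The work goes in short steps, Python scripts to look and compute and a shell command to move; the robot and the scene stay as the last step left them, time stands still between calls to the robot, and variables do not carry over. Pictures are saved under pics/ and viewed, at most 15 in all, crops included, and the job is handed in when it is done.

```bash
mkdir -p pics
cat > h.py <<'E'
import numpy as np, cv2
from cell import ctrl
from scipy.spatial.transform import Rotation as Ro
def ray(cam,px,z,T=None):
    c=ctrl.calibration(cam); K=np.array(c["camera_matrix"])
    d=np.linalg.inv(K)@np.array([px[0],px[1],1.])
    if cam=="wrist": M=T@np.array(c["hand_eye"])
    else: M=np.linalg.inv(np.array(c["world_to_cam"]))
    o=M[:3,3]; d=M[:3,:3]@d
    return (o+d*(z-o[2])/d[2]).round(1)
def pose():
    s=ctrl.read_state(); T=np.eye(4); T[:3,:3]=Ro.from_euler('xyz',s["tcp_rot"]).as_matrix(); T[:3,3]=s["eef_pos"]; return T
def proj(cam,p,T=None):
    c=ctrl.calibration(cam); K=np.array(c["camera_matrix"])
    M=np.linalg.inv(T@np.array(c["hand_eye"])) if cam=="wrist" else np.array(c["world_to_cam"])
    q=K@(M@np.append(p,1))[:3]; return q[:2]/q[2]
E
python3 - <<'E'
from h import *
print(ctrl.read_state()); print(ctrl.calibration("wrist"))
for c in("scene","top"):
    cv2.imwrite(f"pics/{c}0.png",ctrl.get_image(c)); print(c,np.linalg.inv(ctrl.calibration(c)["world_to_cam"])[:3,3])
for n,z in dict(pot=35,lid=80,knob=96,empty_dish=12,full_dish=12,filler=100,mouth=0,bridge=88,weight=56,tin=44,tape=48,jar=65).items():
    for r in ctrl.regions_of("top",n)[:2]:
        print(n,round(r["p"],2),r["point"],r["mask"].sum(),ray("top",r["point"],z))
E
```

```text
{'time_s': 0.0, 'joint_pos': array([ 1.12210220e+00,  2.64773080e-01,  1.60533419e+00,  9.14516699e-06,
        1.27369268e+00, -3.68726098e-02]), 'joint_vel': array([-0.00020668,  0.00048734,  0.0029669 ,  0.00169321,  0.00014349,
       -0.00030381]), 'tau': array([-7.01600547e-04, -5.02091146e+01, -3.56886792e+01,  7.28399609e-02,
        2.89584853e-02, -1.46953712e-04]), 'eef_pos': array([269.87020356, 617.94954671, 237.39606775]), 'tcp_rot': array([-3.13938718e+00, -9.01028648e-05,  2.72976835e+00]), 'force': array([0.54134359, 0.21649618, 0.10700402]), 'ft_torque': array([ 0.00021306, -0.00487927,  0.02676511]), 'gripper_force': 0.0, 'finger_gap': 88.01995311593579}
{'camera_matrix': array([[318.9606544 ,   0.        , 258.63261005],
       [  0.        , 318.9606544 , 190.23042603],
       [  0.        ,   0.        ,   1.        ]]), 'hand_eye': array([[-2.55414149e-04, -9.52013595e-01, -3.06055632e-01,
         7.99114162e+01],
       [ 9.99999646e-01,  2.38973178e-06, -8.41968221e-04,
         1.44575341e-01],
       [ 8.02296584e-04, -3.06055739e-01,  9.52013257e-01,
    
[... 293 characters left out ...]
244.5   96. ]
empty_dish 0.64 [348.5, 251.0] 1657 [ 418.1 -331.9   12. ]
empty_dish 0.64 [276.0, 133.9] 354 [ 780.5 -107.7   12. ]
full_dish 0.75 [344.7, 198.1] 1568 [ 579.4 -322.4   12. ]
filler 0.67 [112.9, 191.8] 3470 [568.1 365.7 100. ]
filler 0.59 [236.4, 120.7] 434 [792.1  13.6 100. ]
mouth 0.73 [324.8, 137.7] 395 [ 775.  -263.5    0. ]
mouth 0.58 [111.2, 193.2] 3508 [580.9 402.    0. ]
bridge 0.57 [108.5, 190.3] 3438 [574.3 382.8  88. ]
weight 0.48 [221.1, 203.8] 195 [546.5  53.6  56. ]
weight 0.18 [236.3, 118.2] 326 [814.9  16.9  56. ]
tin 0.78 [292.0, 192.8] 270 [ 586.6 -158.1   44. ]
tape 0.87 [227.4, 121.0] 369 [807.9  44.7  48. ]
jar 0.61 [325.5, 138.7] 383 [ 752.3 -257.2   65. ]
```

View pics/top0.png

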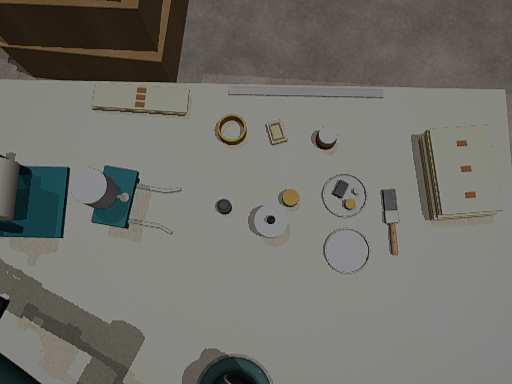

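View pics/scene0.png

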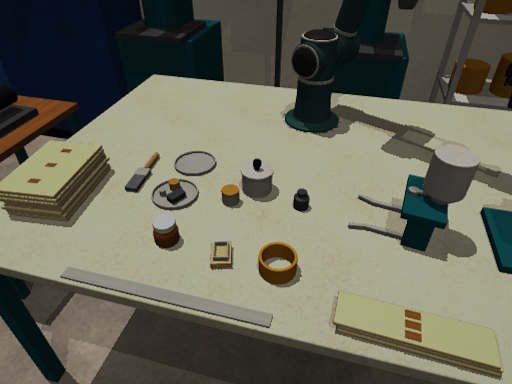

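The top view shows the pot with its lid at px (271,220), the empty dish at (347,251) and the full dish at (344,195). The weight is at (224,206). The filler bridge is at (116,197), with guide ends at (181,190) and (171,233). The scene view agrees with this. I'll move above the lid and turn the tool so its x axis runs along the lane.

```bash
python3 -m creep '1 -486 -566 0 0 0 79;1 -486 -566 0 0 0 79;1 -486 -566 0 0 0 79;1 -486 -566 0 0 0 79;1 -486 -566 0 0 0 79;1 -486 -566 0 0 0 79;1 -486 -566 0 0 0 79;1 -486 -566 0 0 0 79;1 -486 -566 0 0 0 79;1 -486 -566 0 0 0 79'
python3 - <<'E'
from h import *
im=ctrl.get_image("top")
cv2.imwrite("pics/filltop.png",cv2.resize(im[140:260,60:230],None,fx=4.5,fy=4.5,interpolation=cv2.INTER_CUBIC))
for n,z in dict(filler=100,bridge=100,knob=106,weight=56,empty_dish=12).items():
    for r in ctrl.regions_of("top",n)[:1]:
        m=r["mask"].astype(np.uint8); print(n,r["p"],r["point"],ray("top",r["point"],z),cv2.boundingRect(m))
print(ray("top",(181,190),14),ray("top",(171,233),14))
E
```

```text
time_s: 1.95
eef_pos: [453.9, 19.1, 239.3]
tcp_rot: [3.14, -0.001, 1.351]
force: [0.9, -0.7, -0.0]
finger_gap: 88.0
gripper_force: 0.0
filler 0.6 [110.6, 188.6] [577.4 373.2 100. ] (71, 165, 110, 69)
bridge 0.66 [112.4, 191.0] [570.4 367.4 100. ] (72, 166, 107, 66)
knob 0.86 [270.7, 219.3] [497.2 -94.2 106. ] (254, 204, 34, 33)
[593.3 182.7  14. ] [460.1 205.9  14. ]
```

View pics/filltop.png

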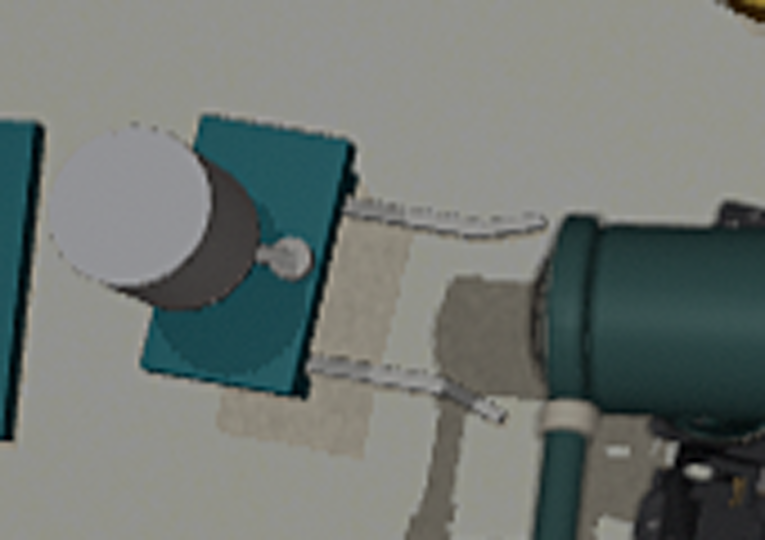

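The crop shows the bridge-top corners at (354,143), (300,393), (203,117) and (145,367). The guide ends are at (545,220) and (503,413). I'll finish the approach and compute the filler pose.

```bash
python3 -m creep '1 -103 60 0 0 0 0;1 -103 60 0 0 0 0;1 -103 60 0 0 0 0;1 -103 60 0 0 0 0'
python3 - <<'E'
from h import *
f=lambda u,v,z:ray("top",(60+(u+.5)/4.5-.5,140+(v+.5)/4.5-.5),z)
A,B,C,D=[f(u,v,110) for u,v in((354,143),(300,393),(203,117),(145,367))]
print(A,B,C,D,"front mid",(A+B)/2,"axis",np.arctan2(*((A+B-C-D)/-2)[[1,0]]),"across",np.arctan2(*(A-B)[[1,0]])+np.pi/2, np.linalg.norm(A-B),np.linalg.norm(A+B-C-D)/2)
print("guides",f(545,220,14),f(503,413,14))
T=pose(); im=ctrl.get_image("wrist"); cv2.imwrite("pics/w1.png",im)
for n,z in dict(knob=96,lid=74,tin=44,weight=56).items():
    for r in ctrl.regions_of("wrist",n)[:1]: print(n,r["p"],r["point"],r["mask"].sum(),ray("wrist",r["point"],z,T))
print(T.round(3))
E
```

```text
time_s: 2.75
eef_pos: [489.4, -90.7, 238.4]
tcp_rot: [-3.141, -0.001, 1.353]
force: [0.4, 0.3, -1.1]
finger_gap: 88.2
gripper_force: 0.0
[628.2 293.7 110. ] [465.8 316.2 110. ] [643.3 392.9 110. ] [480.1 415.7 110. ] front mid [547.   304.95 110.  ] axis 1.4239003699452832 across 1.4331259355401529 163.95124275222804 100.4316309735135
guides [598.  183.8  14. ] [465. 205.  14.]
knob 0.67 [268.7, 174.2] 7182 [498.5 -90.2  96. ]
lid 0.85 [268.9, 169.4] 7191 [499.1 -91.2  74. ]
tin 0.92 [339.7, 196.1] 1825 [ 570.  -146.4   44. ]
weight 0.86 [282.8, 19.8] 1609 [540.6  40.5  56. ]
[[ 2.16000e-01  9.76000e-01 -1.00000e-03  4.89359e+02]
 [ 9.76000e-01 -2.16000e-01  1.00000e-03 -9.07120e+01]
 [ 1.00000e-03 -1.00000e-03 -1.00000e+00  2.38440e+02]
 [ 0.00000e+00  0.00000e+00  0.00000e+00  1.00000e+00]]
```

View pics/w1.png

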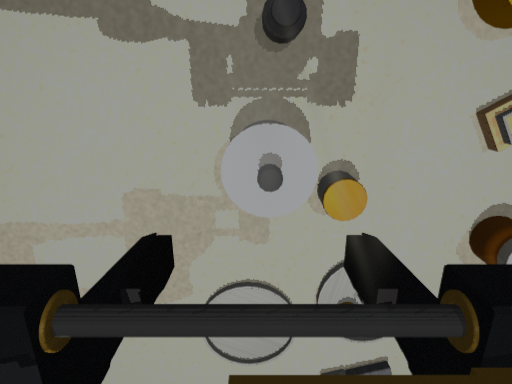

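The wrist view shows the lid disc centred at (269,170) with the knob at (270,178), about (499,-91.5) in the world, clear of the tin at (344,198). I'll grasp the knob.

```bash
python3 -m creep '1 1 9.5 60 0 0 0;1 1 9.5 110 0 0 0;1 1 9.5 145 0 0 0;1 1 9.5 159 0 0 0;1 1 9.5 159 0 0 0;0.1 1 9.5 159 0 0 0;0.1 1 9.5 159 0 0 0;0.1 1 9.5 159 0 0 0;0.1 1 9.5 159 0 0 0;0.1 1 9.5 159 0 0 0' 25; python3 -m creep '0.1 0 0 0 0 0 0;0.1 0 0 0 0 0 0;0.1 0 0 -10 0 0 0;0.1 0 0 -35 0 0 0;0.1 0 0 -70 0 0 0;0.1 0 0 -100 0 0 0;0.1 0 0 -100 0 0 0'
```

```text
time_s: 4.25
eef_pos: [499.1, -93.7, 79.9]
tcp_rot: [3.141, 0.0, 1.351]
force: [-0.7, 0.4, -0.2]
finger_gap: 40.2
gripper_force: 0.0
time_s: 5.12
eef_pos: [501.3, -94.1, 182.9]
tcp_rot: [3.135, 0.0, 1.351]
force: [0.7, -0.1, -1.6]
finger_gap: 22.7
gripper_force: 25.0
```

Run:
```python
from h import *
T=pose(); cv2.imwrite("pics/w2.png",ctrl.get_image("wrist"))
for n,z in dict(empty_dish=12,full_dish=12,lid=175).items():
    for r in ctrl.regions_of("wrist",n)[:2]: print(n,r["p"],r["point"],r["mask"].sum(),cv2.boundingRect(r["mask"].astype(np.uint8)),ray("wrist",r["point"],z,T))
ctrl.get_image("top")
for n in("empty_dish","weight","lid","pot","tin"):
    for r in ctrl.regions_of("top",n)[:2]: 
        m=r["mask"].astype(np.uint8);(x,y,w,h)=cv2.boundingRect(m); print(n,r["p"],(x,y,w,h),ray("top",(x+w/2-.5,y+h/2-.5),12),ray("top",(x+w/2-.5,y+h/2-.5),56))
T1=np.array([[.216,.976,0,489.36],[.976,-.216,0,-90.7],[0,0,-1,238.4],[0,0,0,1]])
print(ray("wrist",(249,321),12,T1), "weight top",ray("wrist",(285,11),54,T1))
```

```text
empty_dish 0.88 [248.3, 358.4] 3196 (203, 336, 88, 39) [ 435.7 -330.7   12. ]
lid 0.93 [260.4, 220.1] 16820 (166, 155, 186, 149) [504.9 -80.9 175. ]
lid 0.24 [510.5, 4.4] 70 (502, 0, 10, 10) [631.3  -6.7 175. ]
empty_dish 0.79 (324, 228, 46, 45) [ 420.9 -325.9   12. ] [ 418.1 -318.3   56. ]
weight 0.66 (217, 199, 15, 15) [546.6  48.3  12. ] [540.1  44.7  56. ]
lid 0.59 (254, 211, 34, 23) [500.5 -95.4  12. ] [495.3 -94.6  56. ]
[ 424.7 -317.    12. ] weight top [544.3  47.3  54. ]
```

View pics/w2.png

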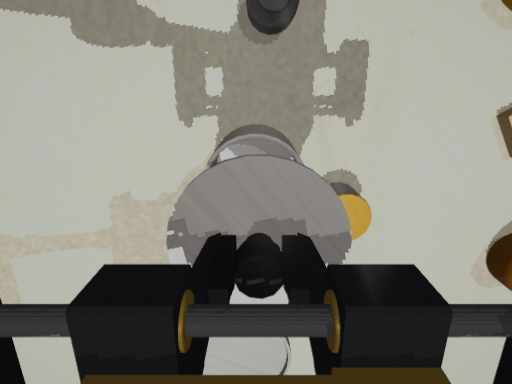

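The view shows the knob held and the lid level, with its disc centred near (260,225). The open pot is behind it and the dish rim is at the bottom, near (248,355). I'll move over the dish and partway down.

```bash
python3 -m creep '0.1 -40 -5 0 0 0 0;0.1 -90 -10 0 0 0 0;0.1 -140 -16 0 0 0 0;0.1 -190 -22 0 0 0 0;0.1 -225 -26 20 0 0 0;0.1 -241 -27.5 50 0 0 0;0.1 -241 -27.5 90 0 0 0;0.1 -241 -27.5 115 0 0 0;0.1 -241 -27.5 125 0 0 0;0.1 -241 -27.5 125 0 0 0'
python3 - <<'E'
from h import *
T=pose(); im=ctrl.get_image("wrist")
for r in ctrl.regions_of("wrist","empty_dish")[:1]: print(r["p"],cv2.boundingRect(r["mask"].astype(np.uint8)))
for c in [(422,-323),(T[0,3],T[1,3])]:
  col=(0,0,255) if c[0]==422 else (0,255,0)
  for z,R in((12,69),) if c[0]==422 else ((T[2,3]-6,49),):
    for a in np.linspace(0,2*np.pi,90):
        p=proj("wrist",(c[0]+R*np.cos(a),c[1]+R*np.sin(a),z),T)
        cv2.circle(im,(int(round(p[0])),int(round(p[1]))),1,col,-1)
cv2.imwrite("pics/w3.png",im)
E
```

```text
time_s: 6.88
eef_pos: [419.5, -322.6, 54.3]
tcp_rot: [-3.141, -0.001, 1.351]
force: [0.1, 0.5, -0.7]
finger_gap: 23.3
gripper_force: 25.0
0.82 (157, 114, 213, 150)
```

View pics/w3.png

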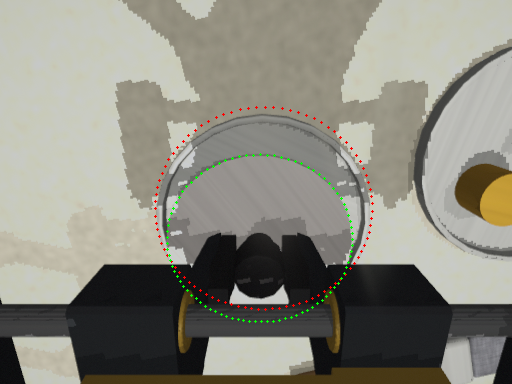

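The view shows the dish rim from column 165 to 365 with its top at row 115. It's concentric with my prediction, and the lid lies inside it. I'll lower gently.

```bash
python3 -m creep '0.1 0 0 10 0 0 0;0.1 0 0 18 0 0 0;0.1 0 0 24 0 0 0;0.1 0 0 27 0 0 0;0.1 0 0 29 0 0 0;0.1 0 0 30 0 0 0;0.1 0 0 31 0 0 0;0.1 0 0 31 0 0 0'
```

```text
time_s: 7.98
eef_pos: [419.7, -322.9, 23.8]
tcp_rot: [3.141, 0.0, 1.351]
force: [0.2, 0.4, -0.2]
finger_gap: 23.2
gripper_force: 25.0
```

```bash
python3 -m creep '0.1 0 0 1 0 0 0;0.1 0 0 2 0 0 0;0.1 0 0 2 0 0 0'; python3 -m creep '0.1 0 0 0.5 0 0 0;0.1 0 0 1 0 0 0;0.1 0 0 1 0 0 0'
```

```text
time_s: 8.35
eef_pos: [419.7, -322.9, 21.7]
tcp_rot: [-3.142, -0.0, 1.351]
force: [-0.3, 0.7, -0.3]
finger_gap: 22.8
gripper_force: 25.0
time_s: 8.72
eef_pos: [419.7, -322.9, 21.6]
tcp_rot: [-3.141, -0.0, 1.351]
force: [-2.4, 2.0, 7.3]
finger_gap: 23.1
gripper_force: 25.0
```

```bash
python3 -m creep '0.4 0 0 0 0 0 0;0.6 0 0 0 0 0 0;0.6 0 0 0 0 0 0;0.6 0 0 -15 0 0 0;0.6 0 0 -50 0 0 0;0.6 0 0 -100 0 0 0;0.6 40 5 -150 0 0 0;0.6 90 10 -180 0 0 0;0.6 140 16 -180 0 0 0;0.47 190 22 -180 0 0 0' 10; python3 -m creep '0.47 30 4 0 0 0 0;0.47 49 5 0 0 0 0;0.47 49 5 0 0 0 0'
python3 - <<'E'
from h import *
T=pose(); im=ctrl.get_image("wrist")
for n in("pot","weight","tin"):
  for r in ctrl.regions_of("wrist",n)[:1]: print(n,r["p"],r["point"],cv2.boundingRect(r["mask"].astype(np.uint8)))
for c,z,R,col in(((499,-92),70,45,(0,0,255)),((544,47),56,10,(255,0,0)),((544,47),0,22,(0,255,0))):
    for a in np.linspace(0,2*np.pi,90):
        p=proj("wrist",(c[0]+R*np.cos(a),c[1]+R*np.sin(a),z),T)
        cv2.circle(im,(int(round(p[0])),int(round(p[1]))),0,col,-1)
w2=cv2.resize(ctrl.get_image("top")[180:300,200:400],None,fx=2,fy=2)
im[:240//1,:][:0]=0
cv2.imwrite("pics/w4.png",np.vstack([cv2.resize(w2,(512,307))[:210],im]))
print(T[:3,3],"row offset 210")
E
```

```text
time_s: 9.98
eef_pos: [483.6, -141.0, 203.0]
tcp_rot: [3.138, 0.0, 1.351]
force: [-0.3, -0.1, -0.1]
finger_gap: 44.8
gripper_force: 0.0
time_s: 10.35
eef_pos: [498.5, -94.5, 201.6]
tcp_rot: [3.141, 0.0, 1.353]
force: [-0.3, 0.2, 0.3]
finger_gap: 41.6
gripper_force: 0.0
pot 0.57 [258.7, 173.4] (210, 122, 99, 103)
weight 0.7 [273.8, 17.0] (251, 0, 50, 37)
tin 0.69 [339.8, 203.9] (314, 177, 55, 56)
[498.49249043 -94.50983175 201.62815788] row offset 210
```

View pics/w4.png

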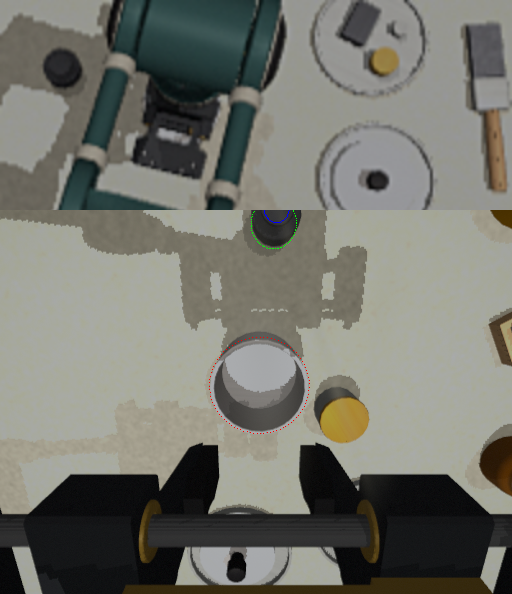

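The pictures show the lid flat in the empty dish, knob up, at (376,181) in the top crop. The pot rim and the weight both match my overlays, at (499,-92) and (544,47). Next I'll put the fingers inside the pot and spread them to cage it.

```bash
python3 -m creep '0.3 2.5 0 50 0 0 0;0.3 2.5 0 100 0 0 0;0.3 2.5 0 125 0 0 0;0.3 2.5 0 145 0 0 0;0.3 2.5 0 160 0 0 0;0.3 2.5 0 172 0 0 0;0.3 2.5 0 176 0 0 0;0.3 2.5 0 176 0 0 0'; python3 -m creep '0.45 0 0 0 0 0 0;0.45 0 0 0 0 0 0;0.45 0 0 0 0 0 0' 5
```

```text
time_s: 11.6
eef_pos: [498.9, -93.1, 24.9]
tcp_rot: [3.141, 0.0, 1.351]
force: [0.8, -0.3, 0.2]
finger_gap: 26.4
gripper_force: 0.0
time_s: 11.98
eef_pos: [499.0, -93.1, 25.1]
tcp_rot: [3.141, 0.0, 1.351]
force: [-0.3, -0.2, -0.7]
finger_gap: 39.5
gripper_force: 0.0
```

```bash
python3 -m creep '0.45 6 -5 0 0 0 0;0.45 19 -16 0 0 0 0;0.45 34 -29 0 0 0 0;0.45 50 -42.5 0 0 0 0;0.45 66 -56 0 0 0 0;0.45 80 -68 0 0 0 0;0.45 99 -72 0 0 0 0;0.45 119 -75 0 0 0 0;0.45 133 -79 0 0 0 0;0.45 139 -79 0 0 0 0'
python3 - <<'E'
from h import *
T=pose(); im=ctrl.get_image("wrist"); ctrl.get_image("top")
for n in("weight","tin"):
  for c in("top","wrist"):
    for r in ctrl.regions_of(c,n)[:1]: print(n,c,r["p"],ray(c,r["point"],56,T))
for c,z,R,col in(((544,47),56,10,(255,0,0)),((544,47),0,22,(0,255,0)),((546.3-110*.142,300-110*.99),0,64,(0,0,255)),((546.3,300),0,49,(0,0,255)),((T[0,3],T[1,3]),70,45,(255,0,255))):
    for a in np.linspace(0,2*np.pi,90):
        p=proj("wrist",(c[0]+R*np.cos(a),c[1]+R*np.sin(a),z),T)
        cv2.circle(im,(int(round(p[0])),int(round(p[1]))),0,col,-1)
for s in(-49,49):
  for t in np.linspace(-70,42,60):
    p=proj("wrist",(546.3+.142*t+.99*s,300+.99*t-.142*s,14),T); cv2.circle(im,(int(p[0]),int(p[1])),0,(0,0,255),-1)
cv2.imwrite("pics/w5.png",im)
E
```

```text
time_s: 13.22
eef_pos: [451.0, 60.3, 25.0]
tcp_rot: [-3.141, 0.002, 1.353]
force: [-1.3, -5.4, 3.4]
finger_gap: 39.6
gripper_force: 5.7
weight top 0.47 [ 412.7 -320.6   56. ]
weight wrist 0.79 [531.8  66.7  56. ]
tin top 0.72 [ 583.1 -149.3   56. ]
```

View pics/w5.png

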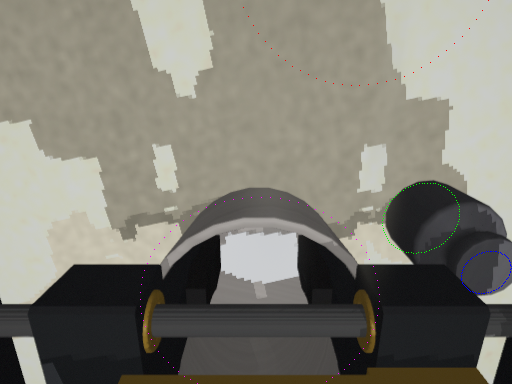

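The view shows the pot caged, its rim top at (262,190) and bottom edge close behind. The weight at (425,215) hasn't moved and is well clear on the right. On to the mouth.

```bash
python3 -m creep '0.45 10 4 0 0 0 0;0.45 25 11 0 0 0 0;0.45 43 19 0 0 0 0;0.45 61 27 0 0 0 0;0.45 79 35 0 0 0 0;0.45 97 42 0 0 0 0;0.45 115 50 0 0 0 0;0.45 126 49 0 0 0 0;0.45 130 49 0 0 0 0;0.45 130 49 0 0 0 -4'
python3 - <<'E'
from h import *
T=pose(); im=ctrl.get_image("wrist")
for s in(-49,49):
  for t in np.linspace(-70,42,60):
    p=proj("wrist",(546.3+.142*t+.99*s,300+.99*t-.142*s,14),T); cv2.circle(im,(int(p[0]),int(p[1])),0,(0,0,255),-1)
for s in (-85,85):
    p=proj("wrist",(546.3+.142*5+.99*s,300+.99*5-.142*s,110),T); cv2.circle(im,(int(p[0]),int(p[1])),4,(0,255,255),1)
p=T[:2,3]-(546.3,300); print("tcp in filler",p@(.99,-.142),p@(.142,.99))
cv2.imwrite("pics/w6.png",im)
E
```

```text
time_s: 14.78
eef_pos: [528.8, 176.9, 25.0]
tcp_rot: [3.14, -0.001, 1.423]
force: [1.0, -0.0, 0.5]
finger_gap: 39.7
gripper_force: 0.9
tcp in filler 0.12233513812359036 -124.3896921837052
```

View pics/w6.png

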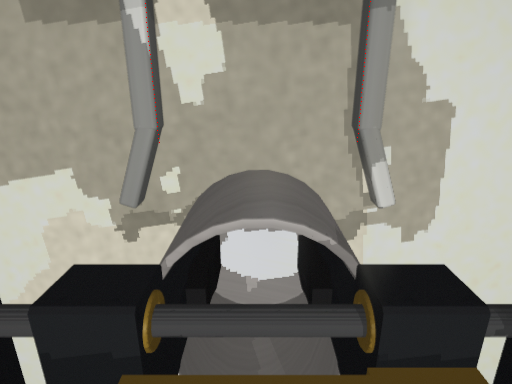

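The lane guides match my overlay to within about 2 mm: inner faces at columns 160 and 353, kinks at row 128. The pot is centred before the mouth. I'll enter the lane, then withdraw the fingers.

```bash
python3 -m creep '0.45 8 0 0 0 0 0;0.45 20 0 0 0 0 0;0.45 32 0 0 0 0 0;0.45 42 0 0 0 0 0;0.45 46 0 0 0 0 0;0.45 46 0 0 0 0 0;0.35 46 0 0 0 0 0;0.35 45 0 0 0 0 0'; python3 -m creep '0.3 0 0 0 0 0 0;0.3 0 0 -10 0 0 0;0.3 0 0 -30 0 0 0;0.3 0 0 -60 0 0 0;0.3 0 0 -100 0 0 0;0.3 -30 0 -135 0 0 0;0.5 -65 0 -145 0 0 0;0.5 -80 0 -145 0 0 0;0.5 -80 0 -145 0 0 0'
python3 - <<'E'
from h import *
T=pose(); im=ctrl.get_image("wrist")
p=T[:2,3]-(546.3,300); print("tcp in filler",p@(.99,-.142),p@(.142,.99))
for r in ctrl.regions_of("wrist","pot")[:1]:
    x,y,w,h=cv2.boundingRect(r["mask"].astype(np.uint8)); q=ray("wrist",(x+w/2,y+h/2),70,T); print(r["p"],x,y,w,h,q); p=q[:2]-(546.3,300); print("pot in filler",p@(.99,-.142),p@(.142,.99))
q=np.array([546.3-.142*80,300-.99*80])
for a in np.linspace(0,2*np.pi,90):
    p=proj("wrist",(q[0]+45*np.cos(a),q[1]+45*np.sin(a),70),T); cv2.circle(im,(int(p[0]),int(p[1])),0,(255,0,255),-1)
cv2.imwrite("pics/w7.png",im)
E
```

```text
time_s: 15.82
eef_pos: [534.9, 220.8, 24.7]
tcp_rot: [3.141, -0.001, 1.42]
force: [0.3, -0.6, 0.0]
finger_gap: 31.1
gripper_force: 0.0
time_s: 16.95
eef_pos: [522.6, 140.9, 169.9]
tcp_rot: [3.141, -0.0, 1.419]
force: [0.9, 0.0, 0.7]
finger_gap: 44.3
gripper_force: 0.0
tcp in filler -0.8628854539501226 -160.88308124386967
0.77 199 32 120 125 [533.8 214.9  70. ]
pot in filler -0.2908000000000019 -86.02399999999999
```

View pics/w7.png

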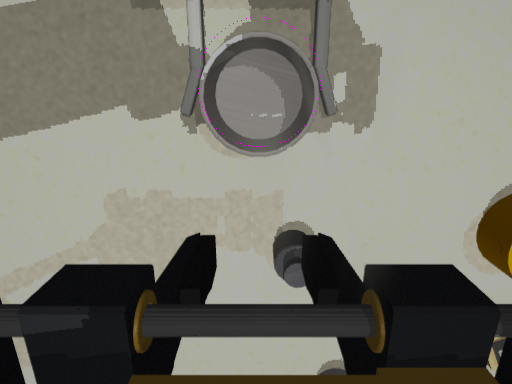

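The view shows the pot at (259,94), centred between the guides at about filler y = -86. The weight is untouched. I'll lower behind the pot with the tool tilted back, then push with both fingers as a cradle.

```bash
python3 -m creep '0.5 0 1 30 0 9 0;0.5 0 1 70 0 18 0;0.5 0 1 105 0 18 0;0.5 0 1 130 0 18 0;0.5 0 1 143 0 18 0;0.5 0 1 145 0 18 0;0.5 0 1 145 0 18 0' 20
```

```text
time_s: 17.92
eef_pos: [524.6, 141.8, 25.3]
tcp_rot: [3.141, -0.314, 1.422]
force: [-0.5, 0.5, 0.0]
finger_gap: 44.0
gripper_force: 0.0
```

```bash
python3 -m creep '0.5 11.4 0 3.7 0 0 0;0.5 22.8 0 7.4 0 0 0;0.5 30.4 0 9.9 0 0 0;0.5 39.9 0 13 0 0 0;0.5 51.4 0 16.7 0 0 0;0.5 62.8 0 20.4 0 0 0;0.5 74.2 0 24.1 0 0 0;0.5 85.6 0 27.8 0 0 0;0.5 92.2 0 30 0 0 0;0.5 95.1 0 30.9 0 0 0'
python3 - <<'E'
from h import *
T=pose(); im=ctrl.get_image("wrist")
p=T[:2,3]-(546.3,300); print("tcp in filler",p@(.99,-.142),p@(.142,.99)); 
t=ctrl.get_image("top")[150:250,90:240]
cv2.imwrite("pics/w8.png",np.vstack([im,cv2.resize(t,(300,200))[:, :].copy() if 0 else cv2.copyMakeBorder(cv2.resize(t,(306,204)),0,0,0,206,cv2.BORDER_CONSTANT)]))
E
```

```text
time_s: 19.18
eef_pos: [539.1, 240.4, 25.1]
tcp_rot: [3.14, -0.314, 1.422]
force: [-0.6, -6.0, 4.0]
finger_gap: 44.1
gripper_force: 2.9
tcp in filler 1.380171553369011 -60.06971624695029
```

View pics/w8.png

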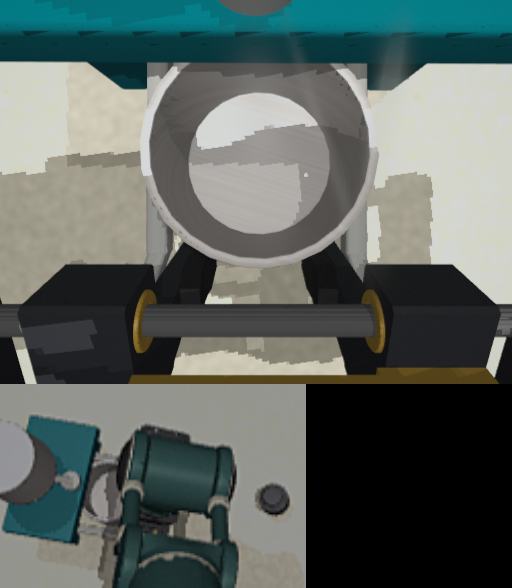

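The pot is upright, centred between the guides with its front edge passing under the bridge, and about 12 mm short of home. I'll push slowly, watching the force.

```bash
python3 -m creep '0.5 1.9 0 0.6 0 0 0;0.5 3.8 0 1.2 0 0 0;0.5 5.7 0 1.9 0 0 0;0.5 7.6 0 2.5 0 0 0;0.5 8.6 0 2.8 0 0 0;0.5 8.6 0 2.8 0 0 0'; python3 -m creep '0.5 1 0 0.3 0 0 0;0.5 1.9 0 0.6 0 0 0;0.5 1.9 0 0.6 0 0 0';  python3 -m creep '0.5 1 0 0.3 0 0 0;0.5 1.9 0 0.6 0 0 0;0.5 1.9 0 0.6 0 0 0'
```

```text
time_s: 20.02
eef_pos: [540.4, 248.7, 25.0]
tcp_rot: [3.141, -0.314, 1.421]
force: [-1.1, -4.8, 4.8]
finger_gap: 44.2
gripper_force: 2.8
time_s: 20.4
eef_pos: [540.6, 250.6, 25.0]
tcp_rot: [3.141, -0.314, 1.421]
force: [-0.7, -6.2, 3.4]
finger_gap: 44.0
gripper_force: 2.9
time_s: 20.78
eef_pos: [540.9, 252.6, 25.0]
tcp_rot: [3.141, -0.314, 1.421]
force: [-0.8, -5.2, 5.0]
finger_gap: 44.4
gripper_force: 2.9
```

```bash
for i in 1; do python3 -m creep '0.5 1 0 0.3 0 0 0;0.5 1.9 0 0.6 0 0 0;0.5 1.9 0 0.6 0 0 0'; done; python3 -m creep '0.5 1 0 0.3 0 0 0;0.5 1.4 0 0.5 0 0 0;0.5 1.4 0 0.5 0 0 0'
```

```text
time_s: 21.15
eef_pos: [541.2, 254.6, 25.0]
tcp_rot: [3.141, -0.314, 1.421]
force: [-1.3, -5.5, 3.4]
finger_gap: 43.7
gripper_force: 2.9
time_s: 21.52
eef_pos: [541.5, 256.0, 25.0]
tcp_rot: [3.141, -0.314, 1.421]
force: [-0.9, -6.2, 4.7]
finger_gap: 44.1
gripper_force: 3.0
```

```bash
python3 -m creep '0.5 1 0 0.3 0 0 0;0.5 1.4 0 0.5 0 0 0;0.5 1.4 0 0.5 0 0 0'; python3 -m creep '0.5 1 0 0.3 0 0 0;0.5 1.4 0 0.5 0 0 0;0.5 1.4 0 0.5 0 0 0'
python3 - <<'E'
from h import *
T=pose(); im=ctrl.get_image("wrist")
for r in ctrl.regions_of("wrist","pot")[:1]: print(r["p"],cv2.boundingRect(r["mask"].astype(np.uint8)))
for Y,col in((0,(0,0,255)),(5,(0,255,0))):
  q=np.array([546.3+.142*Y,300+.99*Y])
  for a in np.linspace(0,2*np.pi,90):
    p=proj("wrist",(q[0]+45*np.cos(a),q[1]+45*np.sin(a),70),T); cv2.circle(im,(int(p[0]),int(p[1])),0,col,-1)
for s in (-85,85):
  p=proj("wrist",(546.3+.142*5+.99*s,300+.99*5-.142*s,88),T); print(p)
cv2.imwrite("pics/w9.png",im)
E
```

```text
time_s: 21.9
eef_pos: [541.7, 257.5, 25.0]
tcp_rot: [3.141, -0.314, 1.421]
force: [-1.5, -6.2, 4.5]
finger_gap: 44.2
gripper_force: 3.0
time_s: 22.28
eef_pos: [541.8, 258.4, 24.9]
tcp_rot: [3.141, -0.313, 1.421]
force: [-0.9, -9.3, 6.6]
finger_gap: 44.1
gripper_force: 4.3
0.89 (139, 122, 241, 148)
[-15.9285456  142.84422723]
[523.41048238 138.67061401]
```

View pics/w9.png

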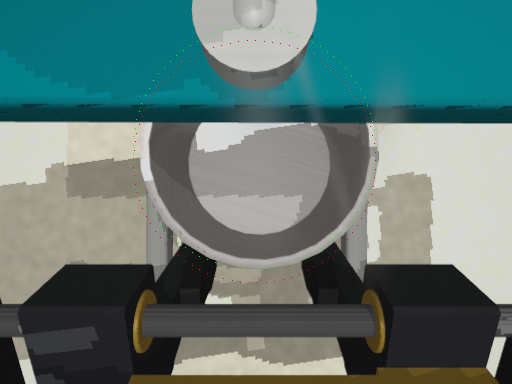

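The rim spans columns 142 to 376 with its bottom at row 267, and the bridge edge is at row 122. So the filler lies 5–6 mm further in than I estimated. The force is just starting to rise, and I'll press a little to confirm the pot is against the stop.

```bash
python3 -m creep '0.5 0.7 0 0.2 0 0 0;0.5 1 0 0.3 0 0 0;0.5 1 0 0.3 0 0 0;0.5 1 0 0.3 0 0 0'; python3 -m creep '0.5 0.7 0 0.2 0 0 0;0.5 1 0 0.3 0 0 0;0.5 1 0 0.3 0 0 0;0.5 1 0 0.3 0 0 0'
```

```text
time_s: 22.88
eef_pos: [541.9, 258.7, 24.8]
tcp_rot: [3.141, -0.312, 1.421]
force: [-2.4, -12.8, 7.8]
finger_gap: 44.5
gripper_force: 6.0
time_s: 23.38
eef_pos: [542.0, 259.0, 24.8]
tcp_rot: [3.141, -0.311, 1.422]
force: [-3.2, -16.2, 10.1]
finger_gap: 43.9
gripper_force: 8.0
```

The motion has stalled and force is rising linearly, so the pot is against the stop. The geometry agrees: TCP about 47 behind home. I'll back out and check.

```bash
python3 -m creep '0.5 -4 0 -1.3 0 0 0;0.5 -15 0 -4.9 0 0 0;0.5 -38 0 -12.4 0 0 0;0.5 -70 0 -40 0 0 0;0.5 -85 0 -90 0 0 0;0.5 -100 0 -140 0 0 0;0.5 -110 0 -180 0 0 0;0.5 -110 0 -180 0 -10 0;0.5 -110 0 -180 0 -18 0;0.5 -110 0 -180 0 -18 0'
python3 - <<'E'
from h import *
T=pose(); im=ctrl.get_image("wrist"); s=ctrl.get_image("scene")[110:260,130:490]
cv2.imwrite("pics/w10.png",np.vstack([im[:330],cv2.resize(s,(512,213))]))
E
```

```text
time_s: 24.62
eef_pos: [518.1, 104.9, 162.0]
tcp_rot: [3.142, -0.001, 1.425]
force: [-0.1, -0.2, 0.1]
finger_gap: 44.3
gripper_force: 0.0
```

View pics/w10.png

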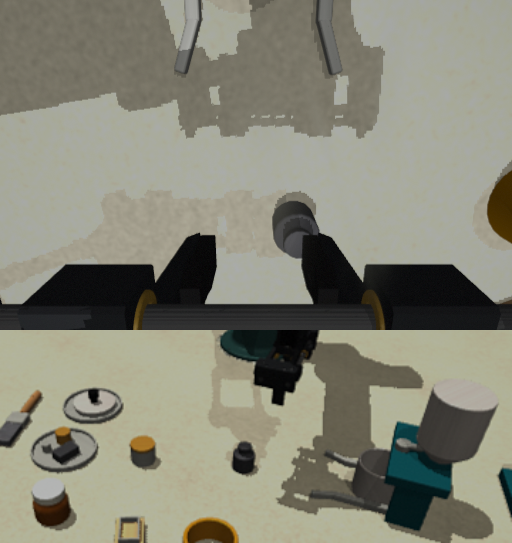

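The scene crop shows the lid flat and knob up in the empty dish at (93,403). The pot stands upright under the bridge at (372,475). The weight, tin and the rest are where they stood. The gripper is clear of everything.

```bash
python3 -c "
from cell import ctrl
print(ctrl.hand_in())"
```

```text
the job is handed in; nothing more can be done
None
```

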